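Unlock and lift off the grinder's clamp cap

ROBOT

A 6-joint arm with a two-finger parallel gripper is mounted at the origin on the work surface. World frame = base frame: x ahead of the robot, y to its left, z up, the work surface at z = 0. Lengths are in mm, angles in rad, forces in N, time in s.
With the tool pointing down it reaches from about 300 to 775 mm from the base axis. Payload 14.6 kg.
Tool frame: the origin (TCP) lies midway between the tips of the shut fingers; the grasp point (between the pads) lies 19 mm behind it (manip.tcp_to_grasp is the distance from the TCP to the grasp point, in mm); z points along the fingers, x is the direction in which the jaws open and shut, and the axes are right-handed (so a half turn about z gives the same grasp; the last joint's range is limited). The gripper opens to 94 mm and grips with 3 to 60 N. Pads are 16 mm wide; open, the fingers measure 119 mm over their backs; the gripper's body (75 mm by 177 mm) begins 78 mm behind the grasp point.
Start: joints at [1.278, 0.3, 1.521, -0, 1.321, -0.067], TCP at [123.135, 536.029, 174.246] pointing down, gripper open.
Joint ranges: [-3.03, 3.03], [-0.79, 2.21], [0.23, 2.52], [-1.04, 4.18], [0, 3.07], [-2.55, 2.55]. Speed limits (rad/s): [2.22, 2.22, 2.57, 3.14, 3.14, 3.14].

INTERFACE

Orientations are given as [roll, pitch, yaw] about the fixed x, y, z axes, in that order (R = Rz(yaw) Ry(pitch) Rx(roll)).
In Python, from cell import manip gives the robot as it stands.
- The arm moves only by the tool arm_command, never from a script. Its argument "steps" is a list of rows, each a list of 3 entries, a list of its own where there are three numbers: the opening, from 0 (shut) to 1 (fully open), then the shift along the tool's x, y, z in cm, then the turn about the tool's z in rad. A call has 1 to 5 rows; each row shifts and turns the commanded pose from where the row before left it, along the tool's axes as they then stand; what a row does not reach is not made up. A row lasts 1/12 s, in which the tool goes at most 41.7 mm and 7.16 degrees, less where a joint would pass 70% of its speed; a pose out of reach is approached as far as the arm can. A call with a gripper value outside its range is refused whole. The fingers move at their own pace and stop on an object; "force" is the grip in N (left out, the last holds). Time passes only in rows, so rows that do not move let the fingers close. It gives the time, the measured TCP pose, the force and the opening at its end, in the units of the state.
- manip.read_state(): the state, without advancing time (a new reading comes with each control period).
- manip.camera(name): name is "scene" or "top" or "wrist"; returns (picture, depth): 400x640x3 uint8, red, green, blue; 400x640 float32, mm along the optical axis (not along the pixel's ray), 0 where there is no reading.
- manip.calibration(name): a dict with "fx", "fy", "cx", "cy" (pixels), "R" (3x3) and "t" (3): a world point X has camera coordinates R X + t; the wrist camera has in their place "tool_from_camera" (4x4, takes a point from camera to tool coordinates, whose origin is the TCP and whose axes are the tool frame's). Camera axes: x right, y down, z forward; pixel columns grow to the right and rows downward; lengths in mm; the calibration is good to about 2 mm. A picture is of the moment at which its call begins: read the wrist's pose just before it. calibration takes no time and is no camera call.
- manip.sign_off(): hands the job in, once; it reports no verdict.
The state is a dict: "clock": time; "joints": joint angles; "qd": joint speeds; "effort": joint torques, N m; "eef_pos": TCP position; "eef_rot": TCP orientation; "wrist_force": force on the tool from outside, world axes, zero at the start; "moment": the same for the moment, N m; "finger_gap": finger opening in mm.
Only numpy, scipy, OpenCV 4.12 (cv2) and the standard library are available. Lean on these libraries where they do the work, as an engineer would, in place of code of your own. Each camera call takes 0.05 s, during which the arm holds its last target.

TASK

The stone of the flat grinding machine is due for a change. Its clamp cap has a short twist-lock thread, and nobody knows whether it is right- or left-handed: try it by its grip bar, one way and then the other if need be, find the way that lets it go, turn it that way to its release position while it is still seated, then lift it straight up and off. Finish holding the cap in the gripper, level and still above the middle of the machine, with the end of its stem at least 5 cm clear of the machine, and leave the wrench, jar, spare stone and wood offcut where they are.

Things in the scene. Friction and masses are not known exactly. Their poses are not given: they have to be found in the camera images.
- machine: Flat grinding machine, fixed: green housing 250 x 210 mm, 80 mm high, with a level grey ring stone 176 mm across on top and a steel hub in its middle. Origin: centre of its underside, on the bench; z up is the axis of hub, stone and cap; x along the 250 mm side, switch plate on the -x face. Its x axis starts within 0.45 rad of the world's x.
- hub (a point): Middle of the hub's top, 110 mm above the machine's origin, level with the stone's top; axes as the machine's. The seated cap rests here. Release: the cap lifts off when turned 52 to 67 degrees the right way from bar-along-machine-x (60 is best); anywhere else its lugs hold it and it rises no more than about 2 mm.
- cap: Dark steel clamp cap, loose, 0.25 to 0.5 kg: disc 114 mm across, 8 mm thick, with an upright grip bar across the middle of its top. Origin: middle of the disc's underside (on hub when seated); z up, x along the bar. It starts seated and locked, bar along the machine's x within 5 degrees. Turning takes little force and does not raise it.
- bar (a point): Middle of the cap's grip bar, 26.5 mm above the cap's origin; axes as the cap's. The bar is 62 mm long (cap x), 16 mm wide (cap y) and 37 mm high, from 8 to 45 mm above the cap's origin.
- stem_end (a point): Lower end of the cap's stem (32 mm thick, three lugs), 18 mm below the cap's origin, hidden in the hub at first. Measured from bar-along-machine-x, the cap turns 25 to 30 degrees the wrong way to a hard stop and 62 to 67 degrees the right way to a hard stop. Which way is right (clockwise or anticlockwise) changes from start to start and cannot be seen.
- wrench: Steel open wrench about 180 mm long lying on the bench to the machine's -y side, to be left alone. Origin under its middle, x along it.
- jar: Closed whitish screw jar with a black lid, 64 mm across, 85 mm high, standing on the machine's +y side, to be left alone. Origin: centre of its underside.
- spare_stone: Spare grey ring stone, 120 mm across, 70 mm hole, 24 mm high, lying on the machine's +y side, to be left alone. Origin: centre of its underside.
- offcut: Wood offcut 120 x 45 x 30 mm lying on the machine's -y side, to be left alone. Origin: centre of its underside, x along it.
Mind the look-alikes: they are no part of the job. There is more than one size of the cap; the job needs the largest.

How it is judged (in metres and radians):
On the way:
1. the cap is turned to its release position (more than 43 degrees from the machine's x axis) while still seated (raised less than 6 mm) (angle between the x axis of cap and the x axis of machine, either way round above 0.75 rad and z of cap in the frame of machine below 0.116 m and horizontal distance between cap and machine below 0.01 m), for 0.05 s.
At the end, for the whole second after the job is handed in: The cap is held by the fingers, touching nothing else of the scene, its underside at least 62 mm above the hub (stem end 44 mm clear), its axis within 60 mm of the machine's axis, level within 0.25 rad, slower than 0.03 m/s; wrench, jar, spare stone and offcut within 20 mm of where they started (z of cap in the frame of machine above 0.172 m and horizontal distance between cap and machine below 0.06 m and angle between cap's own z axis and vertical below 0.25 rad and linear speed of cap below 0.03 m/s and contact force between the fingers and cap above 1 N and contact force between cap and machine below 0.2 N and contact force between cap and wrench below 0.2 N and contact force between cap and jar below 0.2 N and contact force between cap and spare_stone below 0.2 N and contact force between cap and offcut below 0.2 N and distance of each of wrench, jar, spare_stone, offcut from where it was at the start of the episode below 0.02 m); the arm keeps its last pose, push and grip.
It fails at once if a bystander is knocked away or tipped (distance of any of wrench, jar, spare_stone, offcut from where it was at the start of the episode above 0.03 m or angle between jar's own z axis and vertical above 0.5 rad).
It also fails if it takes over 58 s, if anything falls off the work surface, if the arm or the gripper's body presses on something with over 40 N, if the wrist force passes 120 N, or if a joint passes its speed limit or range.

## Working session

There is one attempt and no reset: what is moved stays moved. The work goes in short steps, Python scripts to look and compute and a tool call to move; the robot and the scene stay as the last step left them, time stands still between calls to the robot, and variables do not carry over. Pictures are saved under pics/ and viewed, and the job is handed in when it is done.

Besides the shell and the picture viewer there is one more tool, called after "Call:" as name(argument=value, ...) on one line, values as JSON. arm_command: Moves the arm, as the interface text tells. Its arguments: {"type":"object","properties":{"steps":{"type":"array","items":{"type":"array"}},"force":{"type":"number"}},"required":["steps"]}

```bash
mkdir -p pics; ls; python3 - <<'E'
from cell import manip
import cv2,numpy as np
print(manip.read_state())
for n in("scene","top"):
    p,d=manip.camera(n); cv2.imwrite(f"pics/{n}0.png",p[...,::-1]); np.save(f"pics/{n}0.npy",d)
    print(n,manip.calibration(n))
print(manip.calibration("wrist"))
E
```

```text
pics
{'clock': 0.0, 'joints': array([ 1.27839762e+00,  3.00493842e-01,  1.52161583e+00, -2.00889420e-05,
        1.32071097e+00, -6.65759576e-02]), 'qd': array([ 0.00092327,  0.00101201, -0.00031581, -0.0005069 , -0.00086123,
       -0.00114743]), 'effort': array([ 9.79449615e-04, -5.31799829e+01, -3.52746570e+01,  7.09049148e-02,
        2.43029022e-02, -6.33859395e-05]), 'eef_pos': array([123.05290265, 535.72975897, 173.65918865]), 'eef_rot': array([-3.14153037e+00,  1.22655605e-03,  1.34497860e+00]), 'wrist_force': array([-0.94009776,  0.07255848,  0.47081487]), 'moment': array([-0.02002925,  0.00300765,  0.02161983]), 'finger_gap': 93.82924109959696}
scene {'fx': 415.8370307024901, 'fy': 415.8370307024901, 'cx': 321.487989761781, 'cy': 203.4749365910863, 'R': array([[-0.88257768,  0.47015872,  0.00272116],
       [ 0.39465171,  0.74395758, -0.53923756],
       [-0.25555167, -0.47484513, -0.8421493 ]]), 't': array([ 483.93234489, -195.18817608, 1328.61155191])}
top {'fx': 514.3069805633461, 'fy': 514.3069805633461, 'cx': 327.2266699445984, 'cy': 193.71530200040655, 'R': array([[ 0.00960989, -0.99993581, -0.00600207],
       [-0.99707323, -0.00912676, -0.07590565],
       [ 0.075846  ,  0.00671395, -0.99709694]]), 't': array([  53.82462256,  586.20406417, 1046.79626093])}
{'fx': 276.0763727475661, 'fy': 276.0763727475661, 'cx': 317.684903693237, 'cy': 197.58667436859525, 'tool_from_camera': array([[ 9.99999976e-01, -2.53410725e-05, -2.15726106e-04,
        -2.67121969e-01],
       [ 7.46786388e-05,  9.72737937e-01,  2.31907094e-01,
        -6.70498924e+01],
       [ 2.03968193e-04, -2.31907105e-01,  9.72737916e-01,
        -2.11237943e+02],
       [ 0.00000000e+00,  0.00000000e+00,  0.00000000e+00,
         1.00000000e+00]])}
```

View pics/scene0.png

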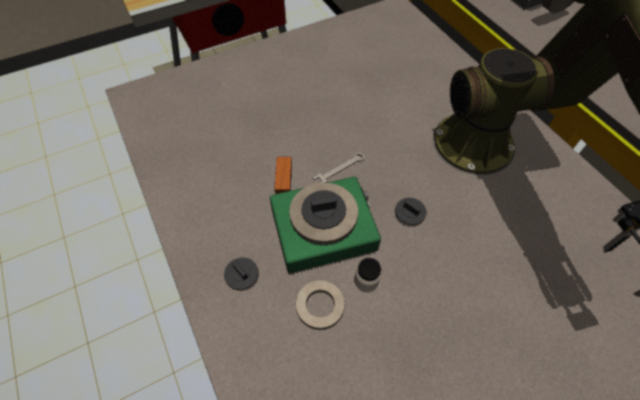

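View pics/top0.png

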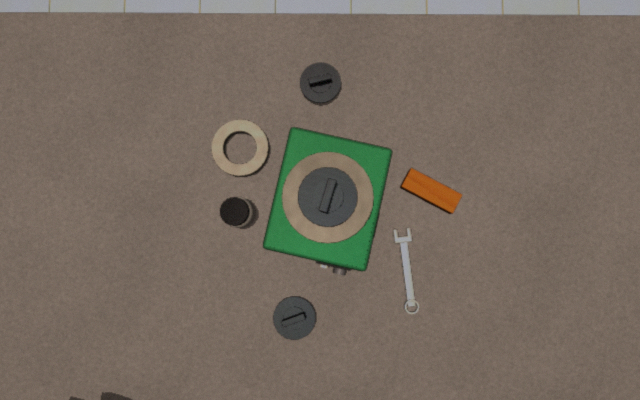

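The top view shows three caps: (328,196) on the stone in the green machine, and two smaller ones on the bench at (320,84) and (294,318). The one seated on the machine is the largest and is the one meant. I'll confirm that with an enlarged crop and measure it.

```bash
cat > h.py <<'E'
import numpy as np,cv2
from cell import manip
def cloud(n,d):
    c=manip.calibration(n); v,u=np.mgrid[:400,:640]
    P=np.stack([(u-c['cx'])/c['fx']*d,(v-c['cy'])/c['fy']*d,d],-1)
    return (P-c['t'])@c['R']
def ray(n,uv,z):
    c=manip.calibration(n); uv=np.atleast_2d(uv).astype(float)
    r=np.c_[(uv[:,0]-c['cx'])/c['fx'],(uv[:,1]-c['cy'])/c['fy'],np.ones(len(uv))]@c['R']
    o=-c['R'].T@c['t']; return o+r*((z-o[2])/r[:,2])[:,None]
E
python3 - <<'E'
from h import *
im=cv2.imread("pics/top0.png"); d=np.load("pics/top0.npy"); W=cloud("top",d)
for uv in[(328,196),(330,190),(350,215),(360,225),(375,165),(320,84),(294,318)]: print(uv,W[uv[1],uv[0]].round(1))
hsv=cv2.cvtColor(im,cv2.COLOR_BGR2HSV)
# housing top
g=((hsv[...,0]>45)&(hsv[...,0]<85)&(hsv[...,1]>100)&(abs(W[...,2]-80)<12)).astype(np.uint8)
cs,_=cv2.findContours(g,cv2.RETR_EXTERNAL,cv2.CHAIN_APPROX_NONE); c=max(cs,key=cv2.contourArea)
P=ray("top",c[:,0],80)[:,:2].astype(np.float32); print("housing",cv2.minAreaRect(P))
z=W[...,2]
near=np.hypot(W[...,0]-W[196,328,0],W[...,1]-W[196,328,1])<100
for nm,lo,hi,zz in[("bar",146,170,155),("disc+bar",114.5,170,118)]:
    m=(near&(z>lo)&(z<hi)).astype(np.uint8)
    cs,_=cv2.findContours(m,cv2.RETR_EXTERNAL,cv2.CHAIN_APPROX_NONE); c=max(cs,key=cv2.contourArea)
    P=ray("top",c[:,0],zz)[:,:2].astype(np.float32); print(nm,m.sum(),cv2.minAreaRect(P),cv2.minEnclosingCircle(P))
# colour dark disc
m=(near&(hsv[...,2]<75)&(hsv[...,1]<90)&(z>100)).astype(np.uint8)
cs,_=cv2.findContours(m,cv2.RETR_EXTERNAL,cv2.CHAIN_APPROX_NONE); c=max(cs,key=cv2.contourArea)
P=ray("top",c[:,0],118)[:,:2].astype(np.float32); print("dark",cv2.fitEllipse(P))
cv2.imwrite("pics/crop.png",cv2.resize(im[60:350,200:480],None,fx=2,fy=2,interpolation=cv2.INTER_CUBIC))
E
```

```text
(328, 196) [571.5  57.  153.7]
(330, 190) [582.4  53.4 154.9]
(350, 215) [538.6  15.3 117. ]
(360, 225) [520.   -4.1 109.9]
(375, 165) [638.8 -34.7  81.6]
(320, 84) [817.4  76.8  24.6]
(294, 318) [335.  122.9  50. ]
housing ((572.537353515625, 58.60887908935547), (206.1450653076172, 246.06626892089844), 77.64417266845703)
bar 299 ((573.5498657226562, 58.353065490722656), (16.01430892944336, 61.87266159057617), 73.85688018798828) ((573.3353271484375, 56.99100112915039), 31.23787498474121)
disc+bar 2778 ((573.3690795898438, 58.134925842285156), (111.90083312988281, 111.70282745361328), 0.5064229369163513) ((573.7620239257812, 58.1203727722168), 56.765174865722656)
dark ((585.4041137695312, 55.328609466552734), (74.7623291015625, 90.64733123779297), 166.6444549560547)
```

View pics/crop.png

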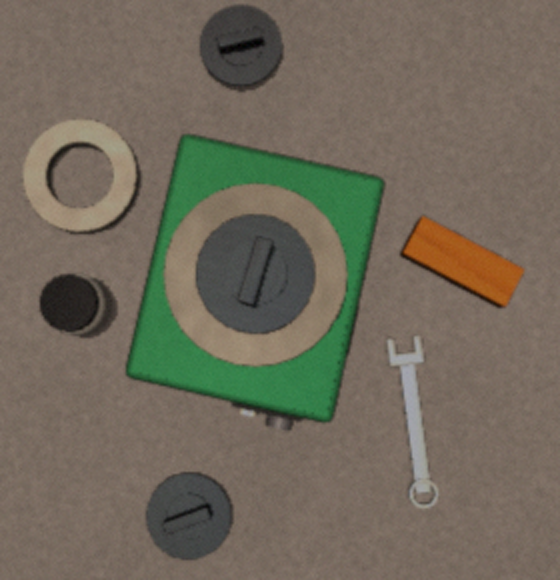

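The crop confirms the cap on the machine is the largest, with a disc about 113 mm across; the other two are visibly smaller. The machine's axis is at about (573, 58) with yaw -12.4°. The bar's yaw is about -16.1° and its top is at z ≈ 155. I'll travel at z ≈ 200 to a point above it.

Call:
arm_command(steps=[[1,[0,0,-2.6],0],[1,[-2,3,0],0],[1,[-2,3,0],0],[1,[-2,3,0],0],[1,[-2,3,0],0]], force=30)

```text
clock: 0.52
eef_pos: [222.8, 429.8, 200.0]
eef_rot: [-3.141, 0.0, 1.346]
wrist_force: [-0.0, 0.5, -0.3]
finger_gap: 94.2
```

Call:
arm_command(steps=[[1,[-2,3,0],0],[1,[-2,3,0],0],[1,[-2,3,0],0],[1,[-2,3,0],0],[1,[-2,3,0],0]])

```text
clock: 0.93
eef_pos: [346.8, 298.6, 200.2]
eef_rot: [-3.141, 0.0, 1.345]
wrist_force: [1.6, 0.9, -0.4]
finger_gap: 93.9
```

Call:
arm_command(steps=[[1,[-2,3,0],0],[1,[-2,3,0],0],[1,[-2,3,0],0],[1,[-2,3,0],0],[1,[-2,3,0],0]])

```text
clock: 1.35
eef_pos: [470.6, 167.5, 200.1]
eef_rot: [-3.141, 0.0, 1.345]
wrist_force: [-0.2, 0.5, 0.8]
finger_gap: 94.0
```

Call:
arm_command(steps=[[1,[-2.1,3.1,0],0],[1,[-2.1,3.1,0],0],[1,[-2.1,3.1,0],0],[1,[-2.05,3.15,0],0],[1,[0,0,0],0.055]])

```text
clock: 1.77
eef_pos: [574.9, 55.4, 199.0]
eef_rot: [-3.141, 0.001, 1.287]
wrist_force: [-0.9, -0.6, -0.5]
finger_gap: 94.0
```

Call:
arm_command(steps=[[1,[0,0,0],0],[1,[0,0,0],0]])

```text
clock: 1.93
eef_pos: [572.1, 60.0, 199.8]
eef_rot: [-3.141, 0.0, 1.291]
wrist_force: [0.7, -0.0, -0.2]
finger_gap: 94.2
```

```bash
python3 - <<'E'
from h import *
s=manip.read_state(); print(s['eef_pos'],s['eef_rot'],s['joints'])
p,d=manip.camera("wrist"); cv2.imwrite("pics/w1.png",p[...,::-1])
c=manip.calibration("wrist"); v,u=np.mgrid[:400,:640]
P=np.stack([(u-c['cx'])/c['fx']*d,(v-c['cy'])/c['fy']*d,d],-1)
T=c['tool_from_camera']; Q=P@T[:3,:3].T+T[:3,3]
from scipy.spatial.transform import Rotation as Ro
R=Ro.from_euler('xyz',s['eef_rot']).as_matrix(); W=Q@R.T+s['eef_pos']
m=((abs(W[...,2]-155)<6)&(np.hypot(W[...,0]-573,W[...,1]-58)<40)&(d>0)).astype(np.uint8)
cs,_=cv2.findContours(m,cv2.RETR_EXTERNAL,cv2.CHAIN_APPROX_NONE); k=max(cs,key=cv2.contourArea)
print("bar",m.sum(),cv2.minAreaRect(np.array([W[b,a,:2] for a,b in k[:,0]],np.float32)))
print("bar tool",cv2.minAreaRect(np.array([Q[b,a,:2] for a,b in k[:,0]],np.float32)),np.median(W[m>0][:,2]))
E
```

```text
[572.0864286   59.96133498 199.79592379] [-3.14062731e+00  2.02914806e-04  1.29099763e+00] [ 4.07009099e-02  3.39304343e-01  1.40971190e+00  1.13316018e-04
  1.39355653e+00 -1.25031665e+00]
bar 1032 ((573.9642333984375, 58.38246154785156), (15.432731628417969, 61.70685958862305), 73.5728988647461)
bar tool ((-0.9894285202026367, 2.284463882446289), (15.433038711547852, 61.70705032348633), 0.39597535133361816) 155.65644649458648
```

View pics/w1.png

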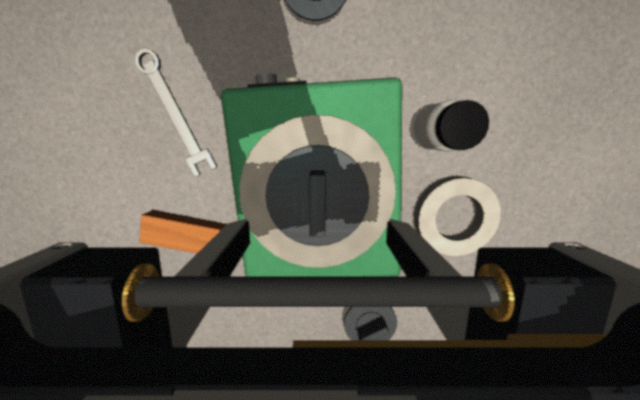

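The wrist view shows the bar centred between the fingers, at about (317,203), and pointing away from the camera. It lies 1 mm off in tool x and 2.3 mm off in tool y. Next I'll descend and grip.

Call:
arm_command(steps=[[1,[-0.1,0.2,2],0.005],[1,[0,0,2],0],[1,[0,0,2],0],[1,[0,0,1.5],0],[1,[0,0,0],0]])

```text
clock: 2.4
eef_pos: [572.2, 59.2, 122.6]
eef_rot: [-3.137, 0.001, 1.288]
wrist_force: [-0.5, 0.0, 0.0]
finger_gap: 93.8
```

Call:
arm_command(steps=[[0,[0,0,0],0],[0,[0,0,0],0],[0,[0,0,0],0],[0,[0,0,0],0],[0,[0,0,0],0]], force=30)

```text
clock: 2.82
eef_pos: [574.3, 58.4, 126.0]
eef_rot: [3.141, -0.0, 1.285]
wrist_force: [0.2, -0.4, -0.1]
finger_gap: 63.9
```

Call:
arm_command(steps=[[0,[0,0,0],0],[0,[0,0,0],0],[0,[0,0,0],0],[0,[0,0,0],0],[0,[0,0,0],0]])

```text
clock: 3.23
eef_pos: [574.1, 58.3, 125.2]
eef_rot: [-3.142, 0.0, 1.285]
wrist_force: [0.1, -0.6, 1.5]
finger_gap: 30.8
```

```bash
python3 -c "
from h import *
print(manip.read_state())"
```

```text
{'clock': 3.2333, 'joints': array([ 3.77514558e-02,  4.02374322e-01,  1.50025943e+00, -2.02709306e-05,
        1.23901028e+00, -1.24718529e+00]), 'qd': array([ 0.00131938,  0.00082686,  0.00131612,  0.00147729, -0.00053985,
        0.00106964]), 'effort': array([-1.05967414e-03, -5.78207195e+01, -3.41072595e+01,  7.79462076e-03,
        7.72771658e-02, -2.43790300e-04]), 'eef_pos': array([574.07386221,  58.30273264, 125.23014891]), 'eef_rot': array([-3.14155004e+00,  3.45086183e-05,  1.28494335e+00]), 'wrist_force': array([ 0.14527328, -0.62820207,  1.49133939]), 'moment': array([-0.05928092, -0.03893536,  0.00903228]), 'finger_gap': 30.84158465980565}
```

Call:
arm_command(steps=[[0,[0,0,0],0],[0,[0,0,0],0],[0,[0,0,0],0],[0,[0,0,0],0],[0,[0,0,0],0]])

```text
clock: 3.65
eef_pos: [574.1, 58.3, 125.2]
eef_rot: [-3.142, 0.0, 1.285]
wrist_force: [0.2, 0.4, -0.6]
finger_gap: 0.5
```

```bash
python3 -c "
from h import *
s=manip.read_state();print(s['wrist_force'],s['moment'],s['finger_gap'],s['eef_rot'])"
```

```text
[ 0.19552555  0.39671066 -0.58621663] [-0.01952498 -0.02700699  0.02436491] 0.5286531952394633 [-3.14158551e+00  3.66006120e-05  1.28505650e+00]
```

The fingers shut to 0.5 mm without meeting the bar, so I'll look.

```bash
python3 - <<'E'
from h import *
o=[]
for n in("wrist","top","scene"):
    p,d=manip.camera(n); cv2.imwrite(f"pics/{n}2.png",p[...,::-1]); np.save(f"pics/{n}2.npy",d)
    if n!="wrist":
        c=(330,190) if n=="top" else (322,210)
        q=p[c[1]-70:c[1]+70,c[0]-100:c[0]+100,::-1]; o.append(cv2.resize(q,None,fx=4,fy=4)[:, :,:])
for n,i in zip("ts",o): cv2.imwrite(f"pics/c2{n}.png",i)
E
```

```text
(no output)
```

View pics/wrist2.png

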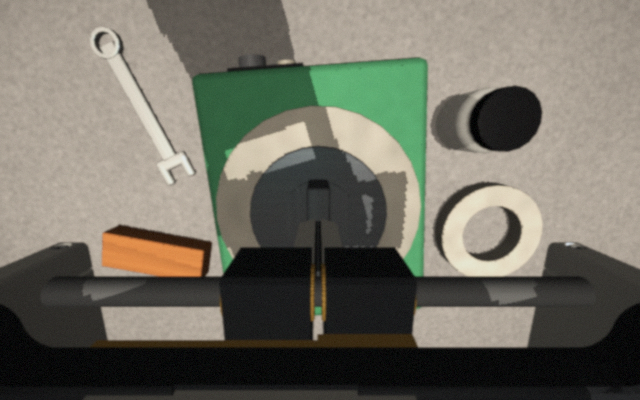

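View pics/c2s.png

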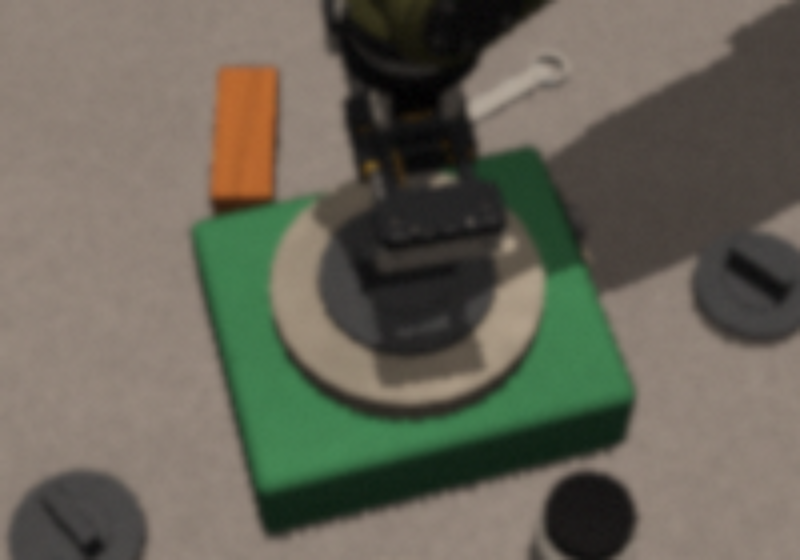

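View pics/c2t.png

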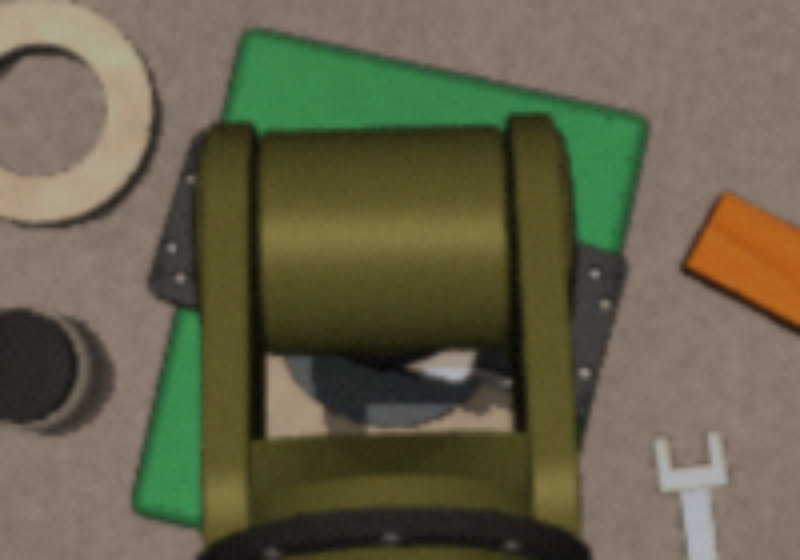

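```bash
python3 - <<'E'
from h import *
s=manip.read_state(); d=np.load("pics/wrist2.npy")
c=manip.calibration("wrist"); v,u=np.mgrid[:400,:640]
P=np.stack([(u-c['cx'])/c['fx']*d,(v-c['cy'])/c['fy']*d,d],-1)
T=c['tool_from_camera']; Q=P@T[:3,:3].T+T[:3,3]
for r in range(150,320,8): print(r,[tuple(int(x) for x in Q[r,k]) for k in(270,290,305,318,330,345,365)])
im=cv2.imread("pics/wrist2.png"); cv2.imwrite("pics/w2c.png",cv2.resize(im[140:340,220:420],None,fx=3,fy=3))
W=cloud("scene",np.load("pics/scene2.npy"))
near=np.hypot(W[...,0]-573,W[...,1]-58)<70
i2=cv2.imread("pics/scene2.png")
b=i2[180:250,285:365]; cv2.imwrite("pics/s2c.png",cv2.resize(b*1,None,fx=8,fy=8))
for r in range(190,235,3): print(r,[tuple(int(x) for x in W[r,k]) for k in range(305,350,6)])
E
```

```text
150 [(-38, -52, 15), (-22, -52, 15), (-10, -53, 6), (0, -53, 7), (9, -53, 6), (21, -52, 14), (38, -52, 15)]
158 [(-39, -46, 14), (-22, -47, 6), (-10, -46, 7), (0, -47, 6), (9, -47, 6), (21, -47, 6), (38, -46, 15)]
166 [(-38, -40, 7), (-22, -40, 6), (-10, -40, 6), (0, -40, 5), (9, -40, 6), (21, -40, 6), (36, -40, 6)]
174 [(-38, -34, 6), (-22, -34, 6), (-10, -34, 5), (0, -34, 7), (9, -34, 6), (21, -34, 7), (37, -34, 6)]
182 [(-38, -28, 5), (-22, -27, 6), (-10, -28, 5), (0, -30, -8), (9, -27, 7), (21, -28, 6), (37, -28, 5)]
190 [(-38, -21, 7), (-22, -21, 7), (-10, -22, 3), (0, -29, -30), (9, -21, 3), (21, -21, 6), (37, -21, 6)]
198 [(-39, -14, 7), (-22, -15, 4), (-10, -15, 4), (0, -23, -30), (9, -14, 6), (21, -15, 4), (37, -15, 5)]
206 [(-39, -8, 6), (-22, -8, 5), (-10, -8, 3), (0, -18, -30), (9, -8, 4), (21, -8, 5), (38, -7, 6)]
214 [(-39, 0, 7), (-22, -1, 4), (-10, -1, 4), (0, -12, -31), (9, -1, 4), (21, -1, 4), (38, -1, 7)]
222 [(-39, 5, 6), (-22, 4, 3), (-8, -9, -38), (0, -6, -29), (7, -10, -41), (22, 5, 4), (38, 5, 6)]
230 [(-40, 12, 6), (-22, 11, 2), (-7, -9, -54), (0, 0, -30), (7
[... 2684 characters left out ...]
104, 107)]
220 [(631, 67, 116), (618, 76, 119), (605, 82, 117), (591, 87, 114), (578, 96, 118), (565, 102, 116), (551, 108, 115), (536, 113, 109)]
223 [(633, 70, 108), (622, 83, 118), (608, 88, 115), (596, 97, 118), (582, 103, 117), (569, 109, 115), (553, 112, 108), (540, 120, 108)]
226 [(637, 79, 109), (624, 86, 109), (612, 96, 116), (600, 104, 118), (587, 111, 118), (571, 113, 109), (557, 120, 108), (544, 127, 107)]
229 [(640, 86, 108), (627, 92, 107), (614, 100, 108), (601, 107, 108), (588, 114, 108), (574, 119, 106), (561, 127, 107), (549, 135, 110)]
232 [(645, 94, 109), (631, 100, 108), (618, 107, 109), (606, 115, 110), (592, 121, 107), (579, 128, 108), (567, 137, 112), (552, 142, 108)]
```

View pics/w2c.png

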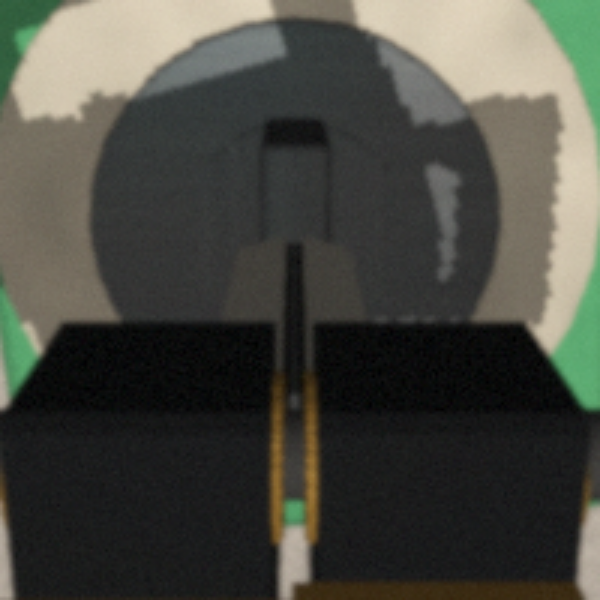

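View pics/s2c.png

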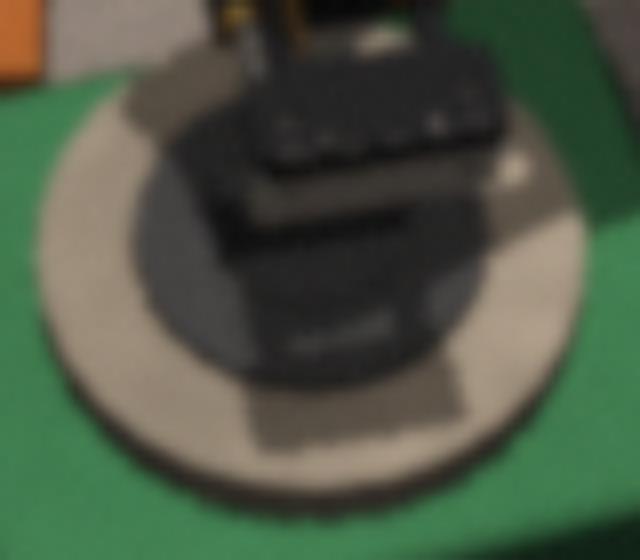

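Depth shows what happened. The visible fingertips end at about tool z = -36, roughly 5 mm above the bar top at tool z = -30. So the fingers closed over the bar instead of around it, and the real tips sit well behind the reported TCP. I'll check the tool data and measure the tip height.

```bash
python3 - <<'E'
from h import *
print([a for a in dir(manip) if a[0]!='_'], manip.tcp_to_grasp)
d=np.load("pics/wrist2.npy")
c=manip.calibration("wrist"); v,u=np.mgrid[:400,:640]
P=np.stack([(u-c['cx'])/c['fx']*d,(v-c['cy'])/c['fy']*d,d],-1)
T=c['tool_from_camera']; Q=P@T[:3,:3].T+T[:3,3]
for r in range(214,252,2): print(r,[tuple(round(float(x),1) for x in Q[r,k]) for k in(300,304,308,312,316,320,324,330,336)])
E
```

```text
['Unreachable', 'calibration', 'camera', 'read_state', 'sign_off', 'tcp_to_grasp'] 18.8
214 [(-14.7, -2.0, 4.1), (-11.5, -1.9, 4.3), (-7.0, -12.2, -29.9), (-4.2, -12.5, -30.8), (-1.5, -12.4, -30.4), (1.3, -12.6, -31.2), (4.0, -12.6, -31.0), (9.7, -1.9, 4.4), (14.6, -1.7, 4.9)]
216 [(-14.7, -0.2, 4.2), (-11.5, 0.1, 5.3), (-7.0, -10.8, -29.8), (-4.2, -11.3, -31.3), (-1.5, -11.1, -30.8), (1.3, -11.1, -30.9), (4.0, -10.8, -30.0), (9.7, -0.4, 3.8), (14.7, 0.1, 5.2)]
218 [(-14.7, 1.4, 3.9), (-11.5, 1.8, 5.1), (-7.0, -9.3, -29.6), (-4.2, -10.0, -31.9), (-1.5, -9.5, -30.2), (1.3, -9.6, -30.5), (4.0, -9.7, -30.8), (9.8, 1.7, 4.8), (14.6, 1.4, 3.9)]
220 [(-14.8, 3.1, 4.0), (-11.5, 3.2, 4.2), (-6.8, -9.8, -35.7), (-4.1, -9.8, -35.7), (-1.5, -8.7, -32.4), (-0.3, -67.0, -211.2), (3.9, -9.7, -35.4), (9.8, 3.4, 4.9), (14.7, 3.3, 4.5)]
222 [(-14.9, 5.2, 5.0), (-9.2, -10.0, -40.5), (-6.6, -9.8, -39.7), (-4.0, -9.7, -39.4), (-1.4, -8.2, -35.0), (1.2, -8.1, -34.8), (3.8, -9.4, -38.6), (7.7, -10.2, -41.0), (14.7, 5.1, 4.8)]
224 [(-11.6, -10.0, -44.3), (-9.0, -9.9, -44.2), (-6.5, -9.7, -43.5), (-3.9, -9.
[... 1934 characters left out ...]
.8), (-1.2, -8.2, -72.3), (0.9, -8.5, -73.1), (3.0, -9.9, -76.3), (6.1, -9.9, -76.3), (9.3, -9.7, -75.8)]
246 [(-9.5, -9.4, -77.7), (-7.4, -9.6, -78.4), (-5.3, -9.7, -78.6), (-3.2, -9.7, -78.4), (-1.2, -8.4, -75.6), (0.9, -8.3, -75.3), (2.9, -9.8, -78.8), (6.1, -9.6, -78.2), (9.1, -9.7, -78.4)]
248 [(-5.5, -33.9, -135.9), (-4.4, -33.2, -134.3), (-3.2, -33.6, -135.3), (-3.2, -10.1, -81.9), (-1.2, -7.8, -76.6), (0.9, -8.4, -77.9), (1.6, -34.0, -136.1), (3.4, -33.3, -134.6), (5.1, -33.5, -135.0)]
250 [(-5.5, -33.4, -136.2), (-4.3, -33.6, -136.6), (-3.1, -33.6, -136.7), (-3.2, -9.3, -82.5), (-1.2, -7.9, -79.4), (0.9, -8.2, -80.0), (1.5, -33.7, -136.9), (3.3, -33.8, -137.1), (5.0, -34.0, -137.5)]
```

The tips end about 34 mm short of the stated TCP, centred in x and y. So I'll open, go 35 mm deeper and watch the force.

Call:
arm_command(steps=[[0.6,[0,0,0],0],[0.6,[0,0,0],0],[0.6,[0,0,0],0],[0.6,[0,0,0],0],[0.6,[0,0,0],0]])

```text
clock: 4.22
eef_pos: [574.1, 58.3, 125.3]
eef_rot: [3.142, 0.0, 1.285]
wrist_force: [-1.4, -0.1, 0.4]
finger_gap: 30.7
```

Call:
arm_command(steps=[[0.6,[0,0,0],0],[0.6,[0,0,0],0],[0.6,[0,0,0],0],[0.6,[0,0,0],0],[0.6,[0,0,0],0]])

```text
clock: 4.63
eef_pos: [574.1, 58.3, 125.2]
eef_rot: [3.142, -0.0, 1.285]
wrist_force: [-0.2, -0.6, 0.9]
finger_gap: 56.1
```

Call:
arm_command(steps=[[0.6,[0,0,1],0],[0.6,[0,0,0.8],0],[0.6,[0,0,0.7],0],[0.6,[0,0,0],0]])

```text
clock: 4.97
eef_pos: [573.1, 58.3, 98.0]
eef_rot: [-3.139, 0.001, 1.285]
wrist_force: [0.6, 0.6, -0.4]
finger_gap: 56.1
```

```bash
python3 - <<'E'
from h import *
s=manip.read_state(); print(s['eef_pos'],s['wrist_force'],s['finger_gap'])
p,d=manip.camera("wrist"); cv2.imwrite("pics/w3.png",p[...,::-1])
c=manip.calibration("wrist"); v,u=np.mgrid[:400,:640]
P=np.stack([(u-c['cx'])/c['fx']*d,(v-c['cy'])/c['fy']*d,d],-1)
T=c['tool_from_camera']; Q=P@T[:3,:3].T+T[:3,3]
m=(d>0)&(abs(Q[...,1]+9.5)<1.8)&(abs(Q[...,0])>10)&(abs(Q[...,0])<60)
for sg in(-1,1):
    k=m&(Q[...,0]*sg>0)&(Q[...,2]<-15); print(sg,Q[k][:,2].max(),np.percentile(Q[k][:,2],98),(Q[k][:,0]*sg).min())
E
```

```text
[573.10106699  58.29957921  98.00365299] [ 0.60743848  0.6048783  -0.39230245] 56.101765325305905
-1 -18.87698681465153 -20.21004648191312 10.03351355061082
1 -18.70136829411922 -20.30357467352848 10.560985961286493
```

View pics/w3.png

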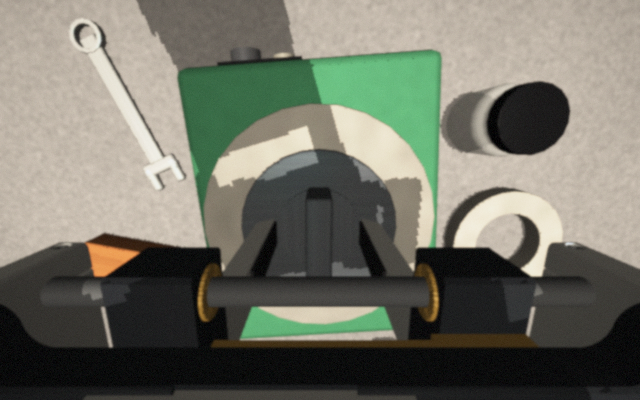

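The wrist view shows the fingers straddling the bar at (265,240) and (370,240) with no contact force. I'll go 8 mm further down and close.

Call:
arm_command(steps=[[0.6,[0,0,0.4],0],[0.6,[0,0,0.2],0],[0.6,[0,0,0],0],[0,[0,0,0],0],[0,[0,0,0],0]])

```text
clock: 5.43
eef_pos: [574.2, 58.4, 94.5]
eef_rot: [3.141, -0.0, 1.285]
wrist_force: [0.2, 0.4, 0.4]
finger_gap: 46.3
```

Call:
arm_command(steps=[[0,[0,0,0],0],[0,[0,0,0],0],[0,[0,0,0],0],[0,[0,0,0],0],[0,[0,0,0],0]])

```text
clock: 5.85
eef_pos: [574.1, 58.4, 94.3]
eef_rot: [3.141, -0.0, 1.285]
wrist_force: [-0.3, 0.1, -0.1]
finger_gap: 16.0
```

Call:
arm_command(steps=[[0,[0,0,0],0],[0,[0,0,0],0],[0,[0,0,0],0]])

```text
clock: 6.1
eef_pos: [574.1, 58.3, 94.3]
eef_rot: [-3.142, -0.0, 1.285]
wrist_force: [0.3, 1.3, -0.0]
finger_gap: 16.1
```

```bash
python3 -c "
from h import *
s=manip.read_state();print(s['eef_pos'],s['wrist_force'],s['moment'],s['finger_gap'],s['eef_rot'])"
```

```text
[574.06911487  58.34543339  94.26242554] [ 0.29719838  1.34863    -0.01720738] [ 0.07977388  0.04389672 -0.02988214] 16.065056063116508 [-3.14156549e+00 -2.20934201e-05  1.28499624e+00]
```

The grip is sound at a 16.1 mm gap. I'll try anticlockwise first (negative about the tool's z), watching the moment.

Call:
arm_command(steps=[[0,[0,0,0],-0.08],[0,[0,0,0],-0.08],[0,[0,0,0],-0.08],[0,[0,0,0],-0.08],[0,[0,0,0],0]])

```text
clock: 6.52
eef_pos: [574.1, 58.3, 94.3]
eef_rot: [3.141, 0.0, 1.609]
wrist_force: [-0.1, 0.6, 0.4]
finger_gap: 15.8
```

```bash
python3 -c "
from h import *
s=manip.read_state();print(s['eef_pos'],s['wrist_force'],s['moment'],s['finger_gap'],s['eef_rot'])"
```

```text
[574.12702469  58.27680702  94.29492339] [-0.13879042  0.61000386  0.36658894] [0.07127593 0.02289174 0.12876718] 15.83048193392365 [3.14146494e+00 9.62718148e-05 1.60876051e+00]
```

Call:
arm_command(steps=[[0,[0,0,0],-0.06],[0,[0,0,0],-0.06],[0,[0,0,0],0]])

```text
clock: 6.77
eef_pos: [574.1, 58.3, 94.3]
eef_rot: [3.142, 0.0, 1.725]
wrist_force: [0.2, -0.2, 1.5]
finger_gap: 15.8
```

```bash
python3 -c "
from h import *
s=manip.read_state();print(s['eef_pos'],s['wrist_force'],s['moment'],s['finger_gap'],s['eef_rot'])"
```

```text
[574.08189744  58.30298949  94.28466083] [ 0.22617345 -0.19641962  1.52744511] [ 0.01730632 -0.02171535  0.16027828] 15.823724364512511 [3.14156731e+00 6.85509598e-05 1.72517925e+00]
```

Call:
arm_command(steps=[[0,[0,0,0],-0.04],[0,[0,0,0],-0.04],[0,[0,0,0],0]])

```text
clock: 7.02
eef_pos: [574.1, 58.3, 94.3]
eef_rot: [3.141, 0.0, 1.803]
wrist_force: [-1.2, -0.3, 1.1]
finger_gap: 15.9
```

```bash
python3 -c "
from h import *
s=manip.read_state();print(s['eef_pos'],s['wrist_force'],s['moment'],s['finger_gap'],s['eef_rot'])"
```

```text
[574.13068348  58.32822647  94.31895553] [-1.20945359 -0.33913991  1.07602209] [ 0.02702641 -0.0084477   0.031653  ] 15.921147604378447 [3.14145338e+00 4.51224987e-05 1.80313372e+00]
```

Call:
arm_command(steps=[[0,[0,0,0],-0.04],[0,[0,0,0],-0.04],[0,[0,0,0],0]])

```text
clock: 7.27
eef_pos: [574.1, 58.3, 94.3]
eef_rot: [3.141, 0.0, 1.883]
wrist_force: [0.2, -1.0, 1.4]
finger_gap: 16.0
```

```bash
python3 -c "
from h import *
s=manip.read_state();print(s['eef_pos'],s['wrist_force'],s['moment'],s['finger_gap'],s['eef_rot'])"
```

```text
[574.11941275  58.32207241  94.31955723] [ 0.21718605 -0.99533511  1.41354758] [0.06033947 0.00174046 0.03948431] 16.016260759941723 [3.14147605e+00 6.53586582e-05 1.88302496e+00]
```

At +30° there's still no resisting moment. I'll go on a little, then look at whether the cap is really following.

Call:
arm_command(steps=[[0,[0,0,0],-0.05],[0,[0,0,0],-0.05],[0,[0,0,0],-0.05],[0,[0,0,0],0]])

```text
clock: 7.6
eef_pos: [574.1, 58.3, 94.3]
eef_rot: [3.142, 0.0, 2.034]
wrist_force: [-0.3, -0.6, 1.6]
finger_gap: 16.0
```

```bash
python3 - <<'E'
from h import *
s=manip.read_state();print(s['eef_pos'],s['wrist_force'],s['moment'],s['finger_gap'],s['eef_rot'])
p,d=manip.camera("wrist"); cv2.imwrite("pics/w4.png",p[...,::-1])
E
```

```text
[574.11233311  58.32991126  94.29387771] [-0.34998899 -0.64309638  1.5662592 ] [-0.00697296  0.02442354  0.09550461] 16.038954985269104 [3.14151373e+00 7.50445910e-05 2.03351479e+00]
```

View pics/w4.png

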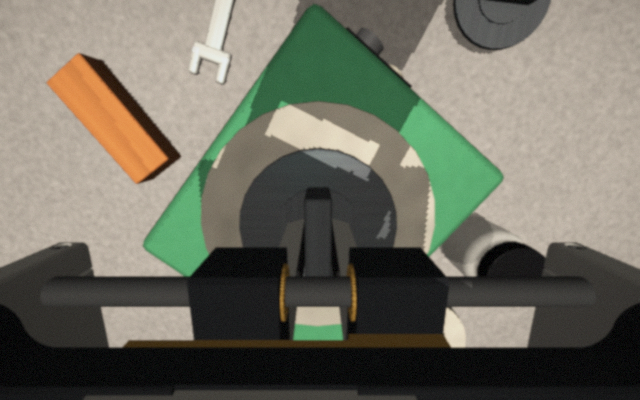

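The machine has swung in view while the bar at (318,220) stays in line with the fingers. So the cap is following, at about 39° anticlockwise, past the wrong-way stop; anticlockwise releases it. On to 60°.

Call:
arm_command(steps=[[0,[0,0,0],-0.09],[0,[0,0,0],-0.09],[0,[0,0,0],-0.09],[0,[0,0,0],-0.09],[0,[0,0,0],0]])

```text
clock: 8.07
eef_pos: [574.1, 58.3, 94.3]
eef_rot: [3.142, 0.0, 2.395]
wrist_force: [0.5, 0.3, 1.0]
finger_gap: 15.8
```

```bash
python3 - <<'E'
from h import *
s=manip.read_state();print(s['eef_pos'],s['wrist_force'],s['moment'],s['finger_gap'],s['eef_rot'],s['joints'][5])
p,d=manip.camera("wrist"); cv2.imwrite("pics/w5.png",p[...,::-1])
E
```

```text
[574.10544887  58.32576258  94.29963551] [0.4696058  0.299511   0.98484924] [ 0.0554994  -0.0173999   0.10860079] 15.818416818110192 [3.14155675e+00 1.05075982e-04 2.39549545e+00] -2.3576702727566183
```

View pics/w5.png

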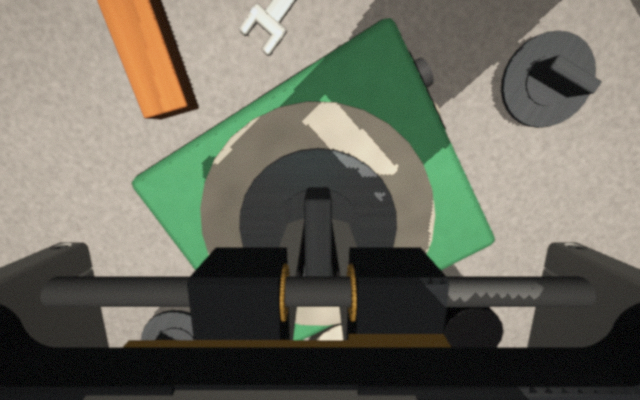

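The bar is still aligned at about 59.7°, with no stop reached. I'll lift gently at first to check that it comes free.

Call:
arm_command(steps=[[0,[0,0,-0.2],0],[0,[0,0,-0.2],0],[0,[0,0,-0.2],0],[0,[0,0,0],0]], force=40)

```text
clock: 8.45
eef_pos: [574.1, 58.3, 100.4]
eef_rot: [-3.142, -0.0, 2.393]
wrist_force: [0.8, 0.3, -4.7]
finger_gap: 15.9
```

The load of 4.7 N is just the cap's weight, so it's free. Now I'll lift it clear.

Call:
arm_command(steps=[[0,[0,0,-0.6],0],[0,[0,0,-1],0],[0,[0,0,-1],0],[0,[0,0,-1],0],[0,[0,0,-1],0]])

```text
clock: 8.87
eef_pos: [574.3, 58.4, 147.8]
eef_rot: [3.141, 0.001, 2.395]
wrist_force: [-0.4, 0.1, -4.8]
finger_gap: 15.5
```

Call:
arm_command(steps=[[0,[0,0,-1.2],0],[0,[0,0,-1.2],0],[0,[0,0,-1.2],0],[0,[0,0,-0.6],0],[0,[0,0,0],0]])

```text
clock: 9.28
eef_pos: [574.7, 58.4, 190.2]
eef_rot: [3.14, 0.002, 2.395]
wrist_force: [-0.7, 0.2, -4.5]
finger_gap: 15.7
```

Call:
arm_command(steps=[[0,[0,0,0],0],[0,[0,0,0],0],[0,[0,0,0],0],[0,[0,0,0],0],[0,[0,0,0],0]])

```text
clock: 9.7
eef_pos: [573.9, 58.3, 187.9]
eef_rot: [-3.141, -0.0, 2.395]
wrist_force: [0.6, -0.4, -5.1]
finger_gap: 15.7
```

```bash
python3 - <<'E'
from h import *
s=manip.read_state();print(s['eef_pos'],s['eef_rot'],s['wrist_force'],s['finger_gap'],abs(s['qd']).max())
for n in("scene","wrist"):
    p,d=manip.camera(n); cv2.imwrite(f"pics/{n}6.png",p[...,::-1])
    if n=="scene":
        q=p[140:300,220:460,::-1]; cv2.imwrite("pics/s6.png",cv2.resize(q,None,fx=3.3,fy=3.3)); D=d
W=cloud("scene",D)
m=(np.hypot(W[...,0]-573,W[...,1]-58)<62)&(W[...,2]>185)&(W[...,2]<222)
Z=W[m]; print(m.sum(),Z.mean(0),np.percentile(Z[:,2],[10,50,90]))
k=m&(abs(W[...,2]-203)<6); P=W[k]; A=np.c_[P[:,:2],np.ones(len(P))]; r=np.linalg.lstsq(A,P[:,2],rcond=None)[0]; print("tilt",r, P.mean(0),k.sum())
E
```

```text
[573.9470905   58.32064255 187.8530209 ] [-3.14109015e+00 -4.97085560e-04  2.39494136e+00] [ 0.55544799 -0.44859588 -5.08806623] 15.678965874372178 0.003763932101928617
1153 [580.33080588  69.65718606 211.69635208] [209.54276857 211.68724179 213.8795144 ]
tilt [-1.55280282e-02 -1.22657792e-02  2.17559865e+02] [588.0353623   81.77985342 207.42574164] 74
```

View pics/s6.png

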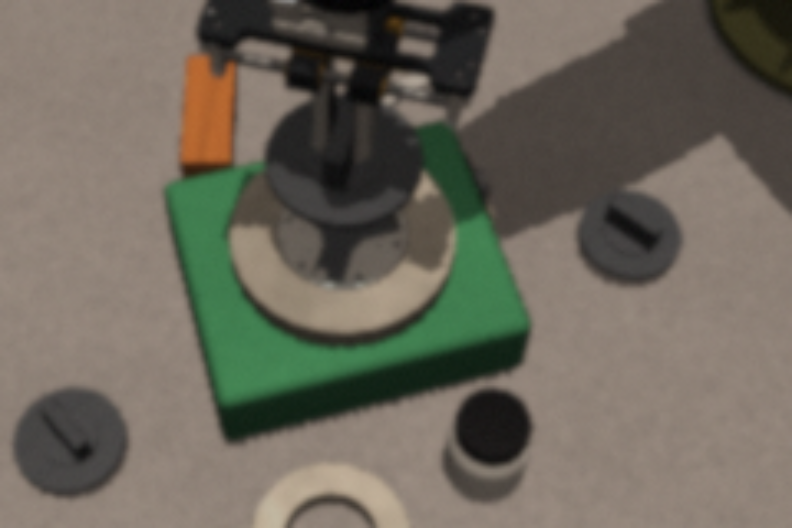

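View pics/wrist6.png

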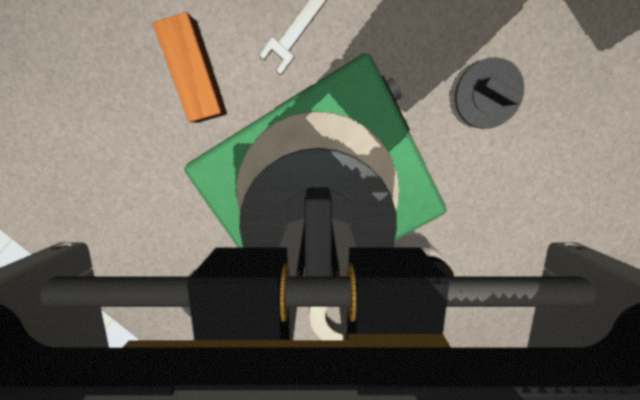

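The scene view shows the cap held level at (345,160) in the crop, above the bared hub, with the bystanders undisturbed. The disc top is at z ≈ 212, so the underside is about 94 mm above the hub and the stem end about 76 mm clear. Handing in.

```bash
python3 -c "
from cell import manip
print(manip.sign_off())"
```

```text
the job is handed in; nothing more can be done
None
```

The cap is off and the job is handed in at about 10 s; the sign-off gave no verdict. The twist-lock releases anticlockwise seen from above. I turned the cap to about 60° from the machine's x while seated and lifted it straight up.

**Last checks:**
- **Grip:** finger gap 15.7 mm with a load of about 5 N, which is the cap's weight.
- **Position:** the cap is within about 1 mm of the machine's axis, level to about 0.02 rad and still. Its underside is about 94 mm above the hub, so the stem end is about 76 mm clear.
- **Bystanders:** the wrench, jar, spare stone and offcut look untouched in the pictures; I didn't measure their final positions.

**One disagreement:** the first grip closed on nothing. The real fingertips sit about 34 mm behind the reported TCP, as the wrist depth image showed, so I went about 31 mm deeper and the second grip held.

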